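# Close the probe handset on its dowels and hold it shut

## Robot

A 7-joint arm with a two-finger parallel gripper is mounted at the origin on the work surface. World frame = base frame: x ahead of the robot, y to its left, z up, the work surface at z = 0. Lengths are in m, angles in rad, forces in N, time in s.
With the tool pointing down it reaches from about 0.425 to 0.925 m from the base axis. Payload 6.8 kg.
Tool frame: the origin (TCP) lies on the centre line of the jaws, within the pads' length; the fingertips stand 11 mm ahead of it and the grasp point (between the pads) lies 8 mm behind it; z points along the fingers, y is the direction in which the jaws open and shut (so a half turn about z gives the same grasp; the last joint's range is limited). The gripper opens to 85 mm and grips with 20 to 120 N. Pads are 22 mm wide; open, the fingers measure 114 mm over their backs; the gripper's body (76 mm by 85 mm) begins 54 mm behind the grasp point. The pads swing forward as they close: fully open they stand 13 mm farther back than shut.
Start: joints at [1.059, 0.477, 0.022, 1.555, -0.011, 1.109, -0.083], TCP at [0.265, -0.621, 0.206] pointing down, gripper open.
Joint ranges: [-2.96, 2.96], [-0.34, 2.1], [-1.41, 1.46], [0.24, 2.44], [-1.37, 4.51], [0.17, 1.92], [-2.96, 2.96]. Speed limits (rad/s): [2.39, 2.39, 3.14, 3.14, 3.14, 3.14, 3.14].

## Interface

Orientations are given as a rotation vector (axis times angle).
In Python, from bench import r gives the robot as it stands.
- The arm moves only by the tool send_rows, never from a script. Its argument "deltas" is a list of rows, each a list of 7 numbers: the opening, from 0 (shut) to 1 (fully open), then the shift along the tool's x, y, z as a fraction of full scale, then the turn, a rotation vector about the tool's x, y, z as a fraction of full scale. In form: [[hand, x, y, z, ax, ay, az], ...]. A call has 1 to 20 rows; each row is the pose to reach, as a shift and turn from the pose commanded when the call began, along the tool's axes at that moment, turning the shorter way round; what a row does not reach only later rows make up. Full scale, the value 1, is 150 mm for a shift and 180 degrees for a turn. A row lasts 1/12 s, in which the tool goes at most 41.7 mm and 7.16 degrees, less where a joint would pass 70% of its speed; a pose out of reach is approached as far as the arm can. A call with a number of a shift or a turn outside -1 to 1 is refused whole. A call with a gripper value outside its range is refused whole. The fingers move at their own pace and stop on an object; "squeeze" is the grip in N (left out, the last holds). Time passes only in rows, so rows that repeat a pose let the fingers close. It gives the time, the measured TCP pose, the force and the opening at its end, in the units of the state.
- r.get_obs(): the state, without advancing time (a new reading comes with each control period).
- r.grab_frame(name): name is "side" or "top" or "wrist"; returns a dict with "pixels" (480x640x3 uint8, red, green, blue), "camera_matrix" (3x3 intrinsics, pixels), "rvec" (rotation vector, rad) and "tvec" (3), from world to camera coordinates, as OpenCV has them. Camera axes: x right, y down, z forward; pixel columns grow to the right and rows downward; lengths in m; the calibration is good to about 2 mm. A picture is of the moment at which its call begins. There is no depth.
- r.hand_in(): hands the job in, once; it reports no verdict.
The state is a dict: "clock": time; "joints": joint angles; "qvel": joint speeds; "tau": joint torques, N m; "tcp_pos": TCP position; "orientation": TCP orientation; "contact_force": force on the tool from outside, world axes, zero at the start; "moment": the same for the moment, N m; "grip_width": finger opening in m.
Only numpy, scipy, OpenCV 4.12 (cv2) and the standard library are available. Lean on these libraries where they do the work, as an engineer would, in place of code of your own. Each camera call takes 0.05 s, during which the arm holds its last target. There are 200 camera calls.

## Task

The handset of the slim hand probe is open on the service cradle: pull open the cabinet's top drawer, take out the slim probe's upper half-shell and set it nose to nose over the lower half, on its two dowel pins. Press it fully down against the sprung contact block until the seam is closed all round, and finish while the gripper is still holding it pressed shut, as for a colleague to drive the screws. Leave the wide-headed probe's half-shell in the drawer and do not disturb the other things on the table.

Things in the scene. Friction and masses are not known exactly. Their poses are not given: they have to be found in the camera images.
- drawer (a joint): top drawer of the white instrument cabinet: opening in m, 0 shut, 0.185 at the stop. It slides straight out towards the robot's side, along the cabinet's -x axis, and moves easily (about 2 N of friction; no latch). The half-shells lie loose on its floor and come completely out from under the cabinet's top at 0.16.
- cabinet: white steel instrument cabinet, fixed, 260 mm deep (its x), 280 wide (y), 130 high, with a locked drawer below the top one. Origin: centre of its underside; its -x axis points out of the front. The shut drawer's front face lies 130 mm from the origin; this front is 14 mm thick, its top edge 123 mm above the table.
- drawer_handle (a point): middle of the top drawer's bar handle: round level bar, 11 mm thick, 120 mm long, parallel to the cabinet's front, 40 mm in front of the drawer front (34 mm free behind the bar), 97 mm above the table, 33 mm below the cabinet's top; its stems are 52 mm either side of this point. Moves with the drawer; axes as the cabinet's.
- drawer_floor (a point): centre of the top drawer's inner floor, 69 mm above the table, dark rubber liner. Moves with the drawer; axes as the cabinet's. Inside: 220 mm along x, 254 mm along y, walls 38 mm high over the floor, and in the middle a 3 mm thick, 22 mm high divider along x: two lanes, one half-shell in each.
- upper_shell: slim probe's upper half-shell, light grey plastic, hollow, lying open side down in one of the drawer's two lanes (either). 120 mm long (x), 44 wide (y), 22 high; sides flat, upright and 44 mm apart over the middle 48 mm, narrowing to a 23 mm nose at -x and a 26 mm tail at +x. Nose roughly to the front. 40 to 85 g. Origin: centre of the rim (underside), z up. A small grey key pad on top.
- upper_nose (a point): nose end of the upper half-shell's rim, 60 mm along -x from its origin
- upper_tail (a point): tail end of the upper half-shell's rim, 60 mm along +x from its origin
- lower_shell: slim probe's lower half, open side up, fastened in a service cradle fixed to the table (plate 150 by 86 mm, black saddles that end 10 mm below the seam). Same outline and axes as the upper half: nose at -x, with a black cone 26 mm long beyond it. Origin: centre of the cradle's underside, at table height; the level rim (seam) is 50 mm above. Shut, the two halves' axes match.
- lower_seam (a point): centre of the lower half's rim, where the upper half-shell's origin belongs when shut. Here stands a black sprung contact block (15 by 13 mm), top 10 mm above the seam; it meets a pad inside the upper half 4 mm before the seam shuts and pushes up with 4 N at first, 8 N when shut, so the unheld upper half rides about 4 mm open; pressed with 15 to 20 N it shuts firmly all round.
- lower_nose (a point): nose end of the lower half's rim, 60 mm along -x from lower_seam
- lower_tail (a point): tail end of the lower half's rim, 60 mm along +x from lower_seam
- dowel_front (a point): tip of the front steel dowel pin, 13 mm above the seam, at x -34, y +8 mm from lower_seam in the lower half's axes; 6 mm thick for 7 mm above the seam, then tapering to 2 mm at the tip
- dowel_rear (a point): tip of the rear dowel pin, the same kind, at x +42, y -8 mm from lower_seam
- wide_shell: bystander: half-shell of another probe, with a fan-shaped head 62 mm wide at -x and a 33 mm wide handle, 116 mm long, 20 mm high, light grey, lying in the drawer's other lane; it stays in the drawer. Origin: centre of its underside.
- gel_bottle: bystander: white bottle with a yellow cap, 62 mm across, 155 mm high, standing; origin at the centre of its underside
- screwdriver: bystander: screwdriver with a black handle, 170 mm long, lying
- screw_dish: bystander: shallow round steel dish with a few small screws in it, 84 mm across, 22 mm high
- mouse: bystander: white computer mouse, 105 by 60 by 30 mm
- tissue_roll: bystander: white paper roll standing on end, 96 mm across, 100 mm high
- tweezers: bystander: steel tweezers, 125 mm long, lying; origin at its middle
- socket_front (a point): mouth of the upper half-shell's front dowel socket, at x -34, y +8 mm from its origin, in the rim, facing down: round, 7.5 mm across, 15 mm deep
- socket_rear (a point): mouth of the rear dowel socket, the same kind, at x +42, y -8 mm from the upper half-shell's origin
Mind the look-alikes: they are no part of the job. Leave any blue look-alike of the lower_shell alone.

How it is judged:
On the way, in this order (a step that is already met when the one before it is completed fails the run):
1. the drawer is pulled open by at least 12 cm (value of joint drawer above 0.12 m), for 0.2 s.
2. the slim upper half-shell is lifted out of the drawer by the fingers (height (world z) of upper_shell above 0.11 m and contact force between the fingers and upper_shell above 1 N), for 0.2 s.
At the end, for the whole second after the job is handed in: the upper half-shell sits on both dowels, nose over nose, centred within 2.5 mm (ends 3.5 mm), seam gap under 1.5 mm in the middle and 1.8 mm at the ends, pressed on the lower half with over 5 N, the fingers still on it; the wide half-shell lies in the drawer (horizontal distance between upper_shell and lower_seam below 0.0025 m and distance between upper_nose and lower_nose below 0.0035 m and distance between upper_tail and lower_tail below 0.0035 m and z of each of upper_nose, upper_tail in the frame of lower_seam below 0.0018 m and z of upper_shell in the frame of lower_seam below 0.0015 m and contact force between upper_shell and lower_shell above 5 N and contact force between the fingers and upper_shell above 2 N and z of wide_shell in the frame of drawer_floor below 0.02 m); the arm keeps its last pose, push and grip.
It fails at once if the wide half-shell is taken out of the drawer (z of wide_shell in the frame of drawer_floor above 0.04 m).
It fails at once if a bystander on the table is shoved by more than 3 cm or knocked over (distance of any of gel_bottle, screwdriver, screw_dish, mouse, tissue_roll, tweezers from where it was at the start of the episode above 0.03 m or angle between any of gel_bottle, tissue_roll's own z axis and vertical above 0.5 rad).
It also fails if it takes over 48 s, if anything falls off the work surface, if the arm or the gripper's body presses on something with over 40 N, if the wrist force passes 120 N, or if a joint passes its speed limit or range.

## Working session

There is one attempt and no reset: what is moved stays moved. The work goes in short steps, Python scripts to look and compute and a tool call to move; the robot and the scene stay as the last step left them, time stands still between calls to the robot, and variables do not carry over. Pictures are saved under pics/ and viewed, about 8 in all and at most 12, crops included, and the job is handed in when it is done.

Besides the shell and the picture viewer there is one more tool, called after "Emit:" as name(argument=value, ...), one argument or row to a line, values as JSON. send_rows: Moves the arm, as the interface text tells. Shift numbers are shares of 150 mm and turn numbers shares of 180 degrees, none past 1 either way. Its arguments: {"type":"object","properties":{"deltas":{"type":"array","items":{"type":"array","items":{"type":"number"}}},"squeeze":{"type":"number"}},"required":["deltas"]}

```bash
mkdir -p pics; ls; cat > h.py <<'E'
import numpy as np, cv2
from scipy.spatial.transform import Rotation as R
from bench import r
def grab(n,f=None):
    d=r.grab_frame(n)
    if f: cv2.imwrite('pics/'+f,d['pixels'][:,:,::-1]); np.savez('pics/'+f+'.npz',K=d['camera_matrix'],rv=d['rvec'],t=d['tvec'])
    return d
def load(f):
    d=np.load('pics/'+f+'.npz'); return d['K'],d['rv'].ravel(),d['t'].ravel()
def px2w(f,uv,z):
    K,rv,t=load(f); M=R.from_rotvec(rv).as_matrix(); o=-M.T@t
    out=[]
    for u in np.atleast_2d(uv):
        v=M.T@np.linalg.inv(K)@[u[0],u[1],1]; out.append(o+v*(z-o[2])/v[2])
    return np.array(out)
def w2px(f,p):
    K,rv,t=load(f); return cv2.projectPoints(np.atleast_2d(np.float64(p)),rv,t,K,None)[0][:,0]
def crop(f,x0,y0,w,h,s,o):
    im=cv2.imread('pics/'+f)[y0:y0+h,x0:x0+w]; cv2.imwrite('pics/'+o,cv2.resize(im,None,fx=s,fy=s,interpolation=cv2.INTER_CUBIC))
def delta(p,yaw=None):
    "shift in tool axes/0.15 from current measured pose to world p; turn for tool pointing down, tool x at world angle yaw"
    o=r.get_obs(); M=R.from_rotvec(o['orientation'])
    s=M.inv().apply(np.array(p)-o['tcp_pos'])/.15
    T=R.from_matrix(np.c_[[np.cos(yaw),np.sin(yaw),0],[np.sin(yaw),-np.cos(yaw),0],[0,0,-1]]) if yaw is not None else M
    return np.r_[s,(M.inv()*T).as_rotvec()/np.pi].round(4)
def st():
    o=r.get_obs(); M=R.from_rotvec(o['orientation']).as_matrix()
    print('t',o['clock'],'p',np.round(o['tcp_pos'],4),'xyaw',np.degrees(np.arctan2(M[1,0],M[0,0])).round(2),'zax',M[:,2].round(4),'F',np.round(o['contact_force'],1),'w',o['grip_width'],'q',np.round(o['joints'],2))
E
python3 - <<'E'
from h import *
st(); a=grab('top','t1.png'); b=grab('side','s1.png'); 
cv2.imwrite('pics/b1.png',np.hstack([cv2.resize(a['pixels'],(400,300)),cv2.resize(b['pixels'],(400,300))])[:,:,::-1])
for f in('t1.png','s1.png'):
    K,rv,t=load(f); print(K[0,0],-R.from_rotvec(rv).as_matrix().T@t)
E
```

```text
pics
t 0.0 p [ 0.2649 -0.6201  0.2049] xyaw 23.14 zax [-8.0e-04  1.6e-03 -1.0e+00] F [-0.8  0.7 -0.4] w 0.08543506537420636 q [ 1.06  0.48  0.02  1.56 -0.01  1.11 -0.08]
511.58154062204744 [ 0.42947356 -0.06650399  1.19571006]
499.8463066835549 [0.26428079 0.91712589 0.68734866]
```

View pics/t1.png

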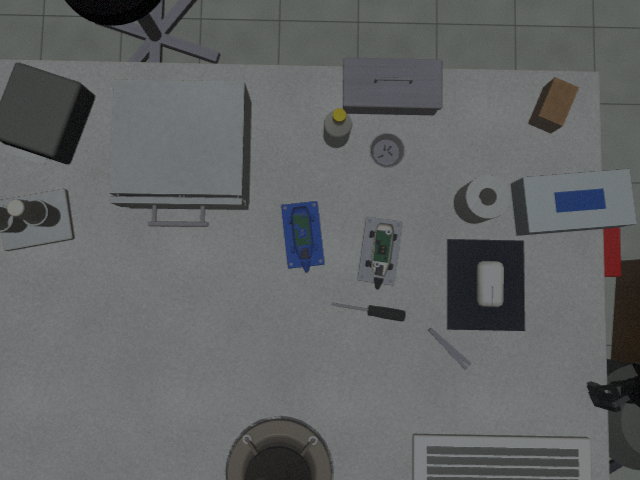

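View pics/s1.png

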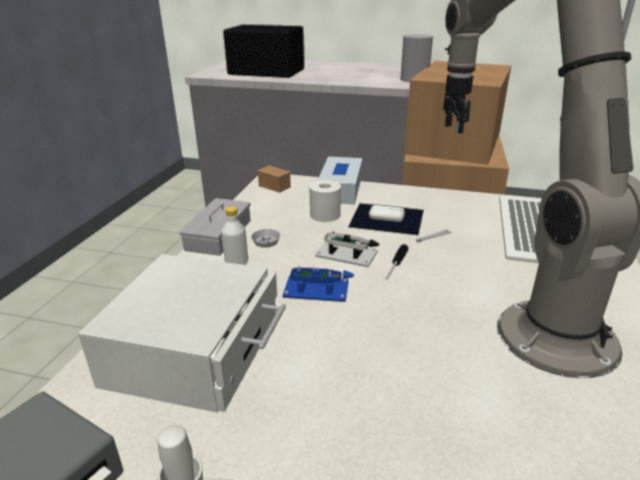

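Top view: the cabinet is at about (178,145) and its bar handle runs (150..208, 224). There are two candidates for the lower half. One is the handset on the grey cradle plate at (381,250), nose cone at (377,283). The other is a blue look-alike at (303,235), which I leave alone. I choose the grey one and check it, with the handle, in one close crop.

```bash
python3 - <<'E'
from h import *
im=cv2.imread('pics/t1.png')
a=cv2.resize(im[205:300,340:420],None,fx=5,fy=5,interpolation=2); b=cv2.resize(im[180:275,140:220],None,fx=5,fy=5,interpolation=2)
cv2.imwrite('pics/c1.png',np.hstack([a,b]))
print(px2w('t1.png',[(151,224),(208,224)],.097), px2w('t1.png',[(111,197),(243,198)],.13),px2w('t1.png',[(385,227),(379,277)],.05))
E
```

```text
[[0.54689838 0.28360711 0.097     ]
 [0.54927395 0.16074667 0.097     ]] [[0.5987696  0.35954651 0.13      ]
 [0.60206204 0.08234635 0.13      ]] [[ 0.55530661 -0.22812339  0.05      ]
 [ 0.4426896  -0.21558636  0.05      ]]
```

View pics/c1.png

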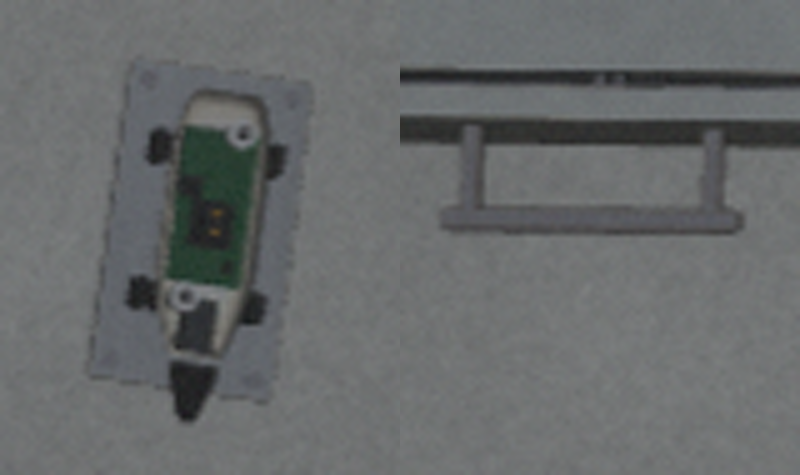

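The crop confirms the open handset in the grey cradle, green board and two dowels visible, with its cone at the bottom (nose towards -x). The drawer bar runs from (148,224) to (208,224), so its middle is about (0.548, 0.222, 0.097) and the cabinet yaw is about 1°. Next I move above the handle.

Emit:
send_rows(
  deltas=[
    [0.4,0.78,-0.88,0,0,0,0],
    [0.4,0.78,-0.88,0,0,0,0],
    [0.4,0.78,-0.88,0,0,0,0],
    [0.4,0.78,-0.88,0,0,0,0],
    [0.4,0.78,-0.88,0,0,0,0],
    [0.4,0.78,-0.88,0,0,0,0],
  ],
)

```text
clock: 0.6
tcp_pos: [0.3229, -0.4495, 0.2058]
orientation: [-3.074, -0.639, -0.001]
contact_force: [0.0, 0.3, 0.6]
grip_width: 0.0341
```

Emit:
send_rows(
  deltas=[
    [0.4,0.78,-0.88,0,0,0,0],
    [0.4,0.78,-0.88,0,0,0,0],
    [0.4,0.78,-0.88,0,0,0,0],
    [0.4,0.78,-0.88,0,0,0,0],
    [0.4,0.78,-0.88,0,0,0,0],
    [0.4,0.78,-0.88,0,0,0,0],
  ],
)

```text
clock: 1.1
tcp_pos: [0.378, -0.2839, 0.206]
orientation: [-3.076, -0.637, -0.001]
contact_force: [0.3, 0.2, 0.1]
grip_width: 0.0342
```

Emit:
send_rows(
  deltas=[
    [0.4,0.78,-0.88,0,0,0,0],
    [0.4,0.78,-0.88,0,0,0,0],
    [0.4,0.78,-0.88,0,0,0,0],
    [0.4,0.78,-0.88,0,0,0,0],
    [0.4,0.78,-0.88,0,0,0,0],
    [0.4,0.78,-0.88,0,0,0,0],
  ],
)

```text
clock: 1.6
tcp_pos: [0.4339, -0.1174, 0.2061]
orientation: [-3.076, -0.636, -0.002]
contact_force: [-0.6, -0.6, -0.6]
grip_width: 0.0342
```

Emit:
send_rows(
  deltas=[
    [0.4,0.78,-0.88,0,0,0,-0.372],
    [0.4,0.78,-0.88,0,0,0,-0.372],
    [0.4,0.78,-0.88,0,0,0,-0.372],
    [0.4,0.78,-0.88,0,0,0,-0.372],
    [0.4,0.78,-0.88,0,0,0,-0.372],
    [0.4,0.78,-0.88,0,0,0,-0.372],
    [0.4,0.78,-0.88,0,0,0,-0.372],
    [0.4,0.78,-0.88,0,0,0,-0.372],
    [0.4,0.78,-0.88,0,0,0,-0.372],
    [0.4,0.78,-0.88,0,0,0,-0.372],
    [0.4,0.78,-0.88,0,0,0,-0.372],
  ],
)

```text
clock: 2.52
tcp_pos: [0.489, 0.0451, 0.2055]
orientation: [2.223, 2.22, -0.001]
contact_force: [-0.1, -0.6, -0.6]
grip_width: 0.034
```

```bash
python3 - <<'E'
from h import *
st(); print(delta([.548,.222,.19],np.radians(90.8)))
E
```

```text
t 2.5167 p [0.489  0.0451 0.2055] xyaw 89.91 zax [-6.e-04 -7.e-04 -1.e+00] F [-0.1 -0.6 -0.6] w 0.034023481288524025 q [ 0.28  0.22 -0.57  1.95  0.14  1.   -0.36]
[ 1.1798e+00  3.9150e-01  1.0220e-01 -2.0000e-04  2.0000e-04 -4.9000e-03]
```

Emit:
send_rows(
  deltas=[
    [0.4,0.95,0.39,0.1,0,0,-0.005],
    [0.4,0.95,0.39,0.1,0,0,-0.005],
    [0.4,0.95,0.39,0.1,0,0,-0.005],
    [0.4,0.95,0.39,0.1,0,0,-0.005],
    [0.4,0.95,0.39,0.1,0,0,-0.005],
    [0.4,0.95,0.39,0.1,0,0,-0.005],
  ],
)

```text
clock: 3.02
tcp_pos: [0.5473, 0.1911, 0.19]
orientation: [-2.203, -2.239, 0.001]
contact_force: [0.6, -0.7, 0.2]
grip_width: 0.0338
```

Emit:
send_rows(
  deltas=[
    [0.4,0.23,0,0,0,0,0],
    [0.4,0.23,0,0,0,0,0],
    [0.4,0.23,0,0,0,0,0],
    [0.4,0.23,0,0,0,0,0],
  ],
)

```text
clock: 3.35
tcp_pos: [0.5465, 0.2229, 0.1906]
orientation: [2.205, 2.236, -0.002]
contact_force: [-0.1, -0.4, 0.2]
grip_width: 0.0345
```

```bash
python3 - <<'E'
from h import *
st(); print(delta([.548,.222,.089],np.radians(90.8)))
a=grab('wrist','w1.png');b=grab('side','s2.png')
# predicted bar centre line ends in wrist view
print(w2px('w1.png',[[.5469,.2836,.097],[.5493,.1607,.097]]))
cv2.imwrite('pics/c2.png',np.vstack([a['pixels'][:,:,::-1],]))
E
```

```text
t 3.35 p [0.5465 0.2229 0.1906] xyaw 90.79 zax [-1.0e-04 -1.9e-03 -1.0e+00] F [-0.1 -0.4  0.2] w 0.03454496324885247 q [-0.03  0.42 -0.6   1.75  0.27  1.06 -0.71]
[-4.900e-03  9.900e-03  6.775e-01 -0.000e+00  6.000e-04 -1.000e-04]
[[322.56779063 153.58473518]
 [323.23882249 297.15008344]]
```

View pics/c2.png

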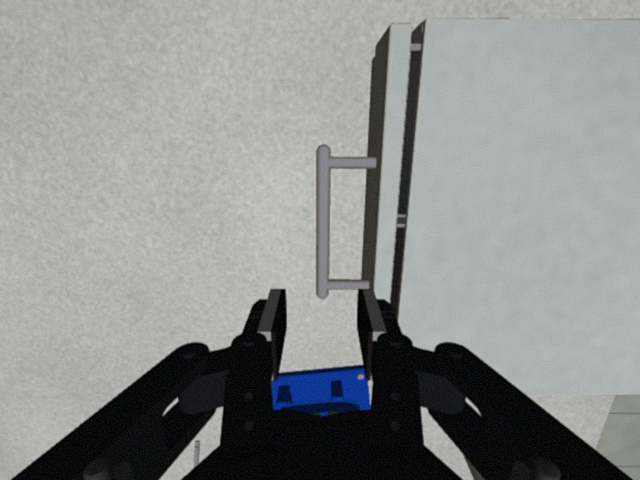

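Wrist view: the bar runs u≈323, v 148..297, which matches my prediction to a few pixels, and the jaws (u 280..365) straddle it. I go down, grip and pull.

Emit:
send_rows(
  deltas=[
    [0.4,0,0.01,0.2,0,0,0],
    [0.4,0,0.01,0.4,0,0,0],
    [0.4,0,0.01,0.6,0,0,0],
    [0.4,0,0.01,0.675,0,0,0],
    [0.4,0,0.01,0.675,0,0,0],
    [0.4,0,0.01,0.675,0,0,0],
    [0,0,0.01,0.675,0,0,0],
    [0,0,0.01,0.675,0,0,0],
    [0,0,0.01,0.675,0,0,0],
    [0,0,0.01,0.675,0,0,0],
    [0,0,0.01,0.675,0,0,0],
  ],
  squeeze=40,
)

```text
clock: 4.37
tcp_pos: [0.5477, 0.226, 0.0904]
orientation: [2.202, 2.24, 0.002]
contact_force: [0.1, -0.3, 1.3]
grip_width: -0.0001
```

Emit:
send_rows(
  deltas=[
    [0,0,-0.05,0,0,0,0],
    [0,0,-0.12,0,0,0,0],
    [0,0,-0.2,0,0,0,0],
    [0,0,-0.28,0,0,0,0],
    [0,0,-0.36,0,0,0,0],
    [0,0,-0.44,0,0,0,0],
    [0,0,-0.52,0,0,0,0],
    [0,0,-0.58,0,0,0,0],
    [0,0,-0.58,0,0,0,0],
  ],
)

```text
clock: 5.12
tcp_pos: [0.4579, 0.2242, 0.0896]
orientation: [-2.2, -2.243, 0.002]
contact_force: [0.5, 0.7, 0.3]
grip_width: 0.0003
```

Emit:
send_rows(
  deltas=[
    [0,0,-0.05,0,0,0,0],
    [0,0,-0.12,0,0,0,0],
    [0,0,-0.2,0,0,0,0],
    [0,0,-0.28,0,0,0,0],
    [0,0,-0.36,0,0,0,0],
    [0,0,-0.44,0,0,0,0],
    [0,0,-0.52,0,0,0,0],
    [0,0,-0.57,0,0,0,0],
    [0,0,-0.57,0,0,0,0],
    [0,0,-0.57,0,0,0,0],
  ],
)

```text
clock: 5.95
tcp_pos: [0.3748, 0.2229, 0.0898]
orientation: [2.201, 2.241, 0.001]
contact_force: [0.1, 0.2, -0.3]
grip_width: 0.0005
```

```bash
python3 - <<'E'
from h import *
st()
E
```

```text
t 5.95 p [0.3748 0.2229 0.0898] xyaw 91.02 zax [ 7.e-04 -0.e+00 -1.e+00] F [ 0.1  0.2 -0.3] w 0.00045665569497323725 q [-0.12  0.32 -0.65  2.18  0.29  0.73 -0.94]
```

The grip missed the bar (width 0). I look at what happened.

```bash
python3 - <<'E'
from h import *
a=grab('side','s3.png'); b=grab('top','t3.png')
A=cv2.resize(a['pixels'][220:420,60:360],(800,533))[:300] if 0 else cv2.resize(a['pixels'][200:420,80:400],(400,275))
B=cv2.resize(b['pixels'][60:280,80:400],(400,275))
cv2.imwrite('pics/c3.png',np.hstack([A,B])[:,:,::-1])
E
```

```text
(no output)
```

View pics/c3.png

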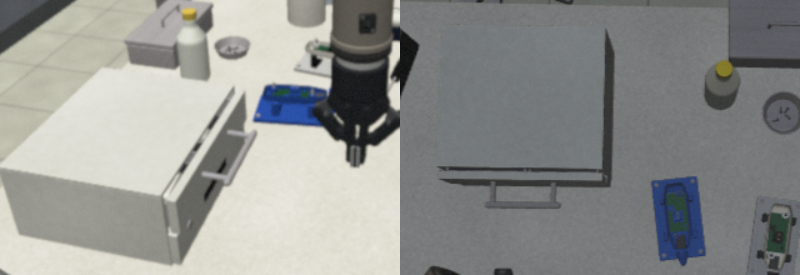

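```bash
python3 - <<'E'
from h import *
np.set_printoptions(precision=4,suppress=True)
# full-frame: side crop (80+x*.8, 200+y*.8)
print(w2px('s3.png',[[.5469,.2836,.097],[.5493,.1607,.097]]))
im=cv2.imread('pics/s3.png'); a=cv2.resize(im[290:360,220:300],None,fx=5,fy=5,interpolation=2)
b=cv2.resize(im[260:350,310:420],None,fx=3.5,fy=3.5,interpolation=2)[:350]
cv2.imwrite('pics/c4.png',np.hstack([a,b[:350]] if len(b)<=350 and len(b)==len(a) else [a,cv2.resize(b,(400,350))]))
print(w2px('s3.png',r.get_obs()['tcp_pos']), w2px('s3.png',r.get_obs()['tcp_pos']-[0,0,.011]))
E
```

```text
[[261.7287 345.6844]
 [282.7601 305.4254]]
[[363.1024 342.6074]] [[362.8991 347.2912]]
```

View pics/c4.png

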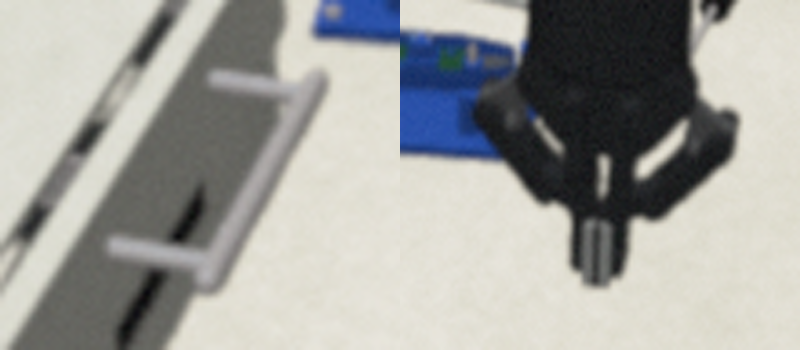

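```bash
python3 - <<'E'
from h import *
np.set_printoptions(precision=1,suppress=True)
print(w2px('s1.png',[[.265,-.621,.195],[.265,-.621,.215],[.265,-.621,.235]]))
ims=[cv2.imread('pics/'+f) for f in('s1.png','s2.png')]
for f,c in(('s1.png',(.265,-.621)),('s2.png',(.5465,.2229))):print(f,w2px(f,[[*c,z] for z in(.16,.18,.20,.22)]))
a=cv2.resize(ims[0][70:160,420:500],(356,400),interpolation=2); 
c=w2px('s2.png',[.5465,.2229,.18])[0].astype(int); print(c)
b=cv2.resize(ims[1][c[1]-70:c[1]+20,c[0]-45:c[0]+45],(400,400),interpolation=2)
cv2.imwrite('pics/c5.png',np.hstack([a,b]))
E
```

```text
[[450.9 146.2]
 [451.6 139.9]
 [452.4 133.5]]
s1.png [[449.5 157.1]
 [450.3 150.9]
 [451.  144.6]
 [451.8 138.3]]
s2.png [[271.6 297.3]
 [271.  288.2]
 [270.3 278.8]
 [269.6 269.3]]
[270 288]
```

View pics/c5.png

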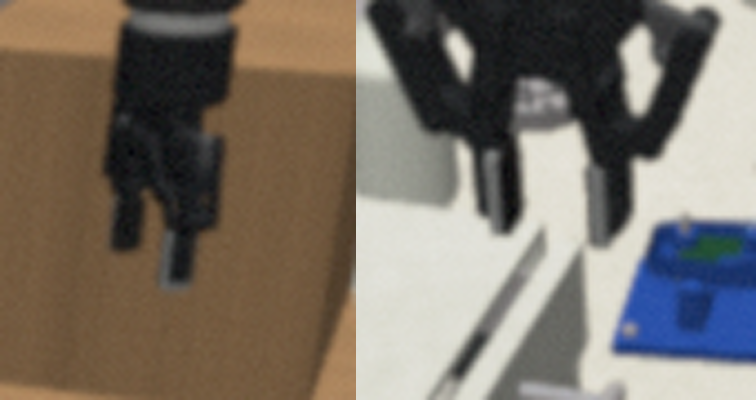

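Side view checks: the bar ends at (261,346) and (284,306), matching my estimate. The fingertips show in three pictures about 34 mm higher than the reported TCP implies (v 333 against 347 expected, and so on), so the pads closed above the bar. I'll treat true tip z as about TCP z + 0.023 and command z about 34 mm lower, with contact as the check.

Emit:
send_rows(
  deltas=[
    [0.4,0,0,-0.3,0,0,0],
    [0.4,0,0,-0.3,0,0,0],
    [0.4,0,0.3,-0.3,0,0,0],
    [0.4,0,0.58,-0.3,0,0,0],
    [0.4,0,0.58,-0.3,0,0,0],
    [0.4,0,0.58,-0.3,0,0,0],
  ],
)

```text
clock: 6.55
tcp_pos: [0.4651, 0.2241, 0.1347]
orientation: [-2.206, -2.236, -0.003]
contact_force: [-0.2, -0.6, -0.1]
grip_width: 0.0341
```

Emit:
send_rows(
  deltas=[
    [0.4,0,0.25,0,0,0,0],
    [0.4,0,0.57,0,0,0,0],
    [0.4,0,0.57,0,0,0,0],
    [0.4,0,0.57,0,0,0,0],
    [0.4,0,0.57,0,0,0,0],
  ],
)

```text
clock: 6.97
tcp_pos: [0.5462, 0.2261, 0.1342]
orientation: [-2.201, -2.24, 0.002]
contact_force: [0.5, 0.7, 0.7]
grip_width: 0.0345
```

```bash
python3 - <<'E'
from h import *
st(); print(delta([.548,.222,.058],np.radians(90.8)))
E
```

```text
t 6.9667 p [0.5462 0.2261 0.1342] xyaw 91.0 zax [-1.5e-03  1.0e-04 -1.0e+00] F [0.5 0.7 0.7] w 0.03447682994486594 q [-0.05  0.48 -0.58  1.8   0.32  0.96 -0.75]
[-2.73e-02  1.25e-02  5.08e-01 -5.00e-04 -0.00e+00  1.10e-03]
```

Emit:
send_rows(
  deltas=[
    [0.4,-0.02,0.01,0.15,0,0,0],
    [0.4,-0.02,0.01,0.3,0,0,0],
    [0.4,-0.02,0.01,0.42,0,0,0],
    [0.4,-0.02,0.01,0.51,0,0,0],
    [0.4,-0.02,0.01,0.51,0,0,0],
    [0.4,-0.02,0.01,0.51,0,0,0],
  ],
)

```text
clock: 7.47
tcp_pos: [0.5476, 0.2231, 0.0582]
orientation: [-2.2, -2.242, 0.002]
contact_force: [0.5, -0.0, 0.8]
grip_width: 0.0339
```

Emit:
send_rows(
  deltas=[
    [0,0,0,0,0,0,0],
    [0,0,0,0,0,0,0],
    [0,0,0,0,0,0,0],
    [0,0,0,0,0,0,0],
    [0,0,0,0,0,0,0],
  ],
  squeeze=40,
)

```text
clock: 7.88
tcp_pos: [0.5494, 0.2235, 0.0595]
orientation: [2.202, 2.24, 0.003]
contact_force: [-1.4, -0.7, 6.6]
grip_width: 0.009
```

Width is 9 mm with an upward push, so the tips catch only the top of the bar. I go 12 mm lower.

Emit:
send_rows(
  deltas=[
    [0.4,0,0,0,0,0,0],
    [0.4,0,0,0,0,0,0],
    [0.4,0,0,0.08,0,0,0],
    [0.4,0,0,0.08,0,0,0],
    [0,0,0,0.08,0,0,0],
    [0,0,0,0.08,0,0,0],
    [0,0,0,0.08,0,0,0],
    [0,0,0,0.08,0,0,0],
    [0,0,0,0.08,0,0,0],
  ],
)

```text
clock: 8.63
tcp_pos: [0.5529, 0.2246, 0.0498]
orientation: [2.2, 2.237, 0.012]
contact_force: [0.2, -2.0, 23.4]
grip_width: 0.01
```

Emit:
send_rows(
  deltas=[
    [0.4,0,0,0,0,0,0],
    [0.4,0,0,0,0,0,0],
    [0.4,0,0,0,0,0,0],
    [0.4,0,0,0,0,0,0],
  ],
)

```text
clock: 8.97
tcp_pos: [0.5425, 0.2239, 0.0448]
orientation: [-2.195, -2.24, 0.012]
contact_force: [-17.0, 1.8, 8.3]
grip_width: 0.0337
```

```bash
python3 - <<'E'
from h import *
st(); a=grab('side','s4.png'); b=grab('wrist','w4.png')
A=cv2.resize(a['pixels'][230:360,200:340],(560,520),interpolation=2)
cv2.imwrite('pics/c6.png',A[:,:,::-1])
print(w2px('s4.png',[[.548,.222,.097],[.548,.222,.08],[.548,.222,.06]]))
E
```

```text
t 8.9667 p [0.5425 0.2239 0.0448] xyaw 91.18 zax [-0.0092 -0.0018 -1.    ] F [-17.    1.8   8.3] w 0.03373608395722263 q [-0.09  0.59 -0.53  1.86  0.4   0.81 -0.82]
[[272.90424829 324.39951176]
 [273.40303126 331.51099624]
 [273.97861798 339.71752362]]
```

View pics/c6.png

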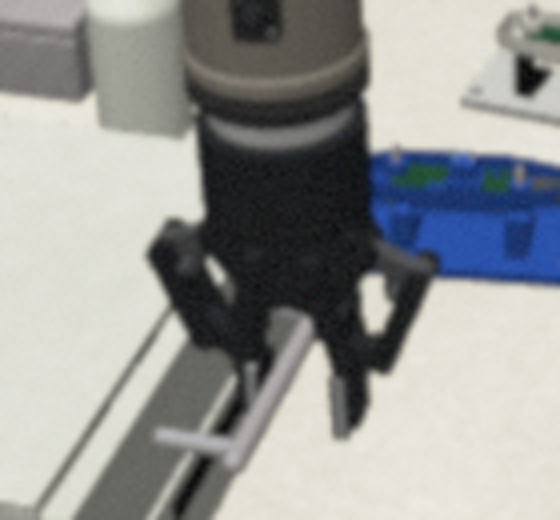

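```bash
python3 - <<'E'
from h import *
np.set_printoptions(precision=4,suppress=True)
# right tip seen at (285.5,339); candidate heights for finger inner corner at x=.5425-.017..-.03
K,rv,t=load('s4.png')
for z in(.03,.04,.05,.06,.07): print(z,px2w('s4.png',[(285.5,339)],z)[0][:2])
print(w2px('s4.png',[[.5255,.2239,z] for z in(.03,.05,.07)]),w2px('s4.png',[[.5425,.2239,z] for z in(.097,.103)]))
c=cv2.imread('pics/w4.png'); cv2.imwrite('pics/c7.png',c)
E
```

```text
0.03 [0.5399 0.181 ]
0.04 [0.5357 0.1922]
0.05 [0.5315 0.2034]
0.06 [0.5273 0.2146]
0.07 [0.5231 0.2258]
[[285.5148 354.2971]
 [285.0636 346.313 ]
 [284.603  338.162 ]] [[275.3378 325.4722]
 [275.1668 322.9276]]
```

View pics/c7.png

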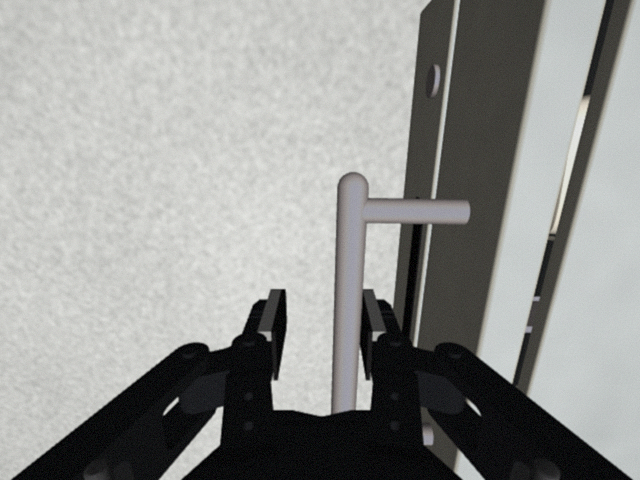

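Both grips were in fact on the bar. Wrist view: the bar lies between the jaws at u≈348 and the drawer is ajar. Down here the finger linkage presses the drawer front, so I raise 14 mm, re-grip and pull.

Emit:
send_rows(
  deltas=[
    [0.4,0,-0.01,-0.09,0,0,0],
    [0.4,0,-0.01,-0.09,0,0,0],
    [0,0,-0.01,-0.09,0,0,0],
    [0,0,-0.01,-0.09,0,0,0],
    [0,0,-0.01,-0.09,0,0,0],
    [0,0,-0.01,-0.09,0,0,0],
    [0,0,-0.01,-0.09,0,0,0],
  ],
)

```text
clock: 9.65
tcp_pos: [0.5484, 0.2227, 0.06]
orientation: [2.202, 2.239, 0.002]
contact_force: [1.4, -0.3, 5.3]
grip_width: 0.0096
```

Emit:
send_rows(
  deltas=[
    [0,0,-0.05,0,0,0,0],
    [0,0,-0.12,0,0,0,0],
    [0,0,-0.2,0,0,0,0],
    [0,0,-0.28,0,0,0,0],
    [0,0,-0.28,0,0,0,0],
  ],
)

```text
clock: 10.07
tcp_pos: [0.5022, 0.2223, 0.06]
orientation: [-2.2, -2.242, 0.003]
contact_force: [-2.5, -0.4, 7.9]
grip_width: 0.0093
```

```bash
python3 - <<'E'
from h import *
st()
E
```

```text
t 10.0667 p [0.5022 0.2223 0.06  ] xyaw 91.09 zax [-2.e-03 -9.e-04 -1.e+00] F [-2.5 -0.4  7.9] w 0.009337409435944789 q [-0.09  0.52 -0.56  1.95  0.38  0.78 -0.85]
```

Grip holds. Continue to x ≈ 0.374.

Emit:
send_rows(
  deltas=[
    [0,0,-0.1,0,0,0,0],
    [0,0,-0.2,0,0,0,0],
    [0,0,-0.3,0,0,0,0],
    [0,0,-0.4,0,0,0,0],
    [0,0,-0.5,0,0,0,0],
    [0,0,-0.6,0,0,0,0],
    [0,0,-0.7,0,0,0,0],
    [0,0,-0.78,0,0,0,0],
    [0,0,-0.84,0,0,0,0],
    [0,0,-0.84,0,0,0,0],
    [0,0,-0.84,0,0,0,0],
  ],
)

```text
clock: 10.98
tcp_pos: [0.3776, 0.2215, 0.0599]
orientation: [-2.199, -2.242, -0.001]
contact_force: [-2.7, 5.3, 6.7]
grip_width: 0.0094
```

```bash
python3 - <<'E'
from h import *
st()
E
```

```text
t 10.9833 p [0.3776 0.2215 0.0599] xyaw 91.12 zax [-5.0e-04  1.6e-03 -1.0e+00] F [-2.7  5.3  6.7] w 0.009365329525371346 q [-0.15  0.37 -0.61  2.2   0.35  0.66 -0.98]
```

Emit:
send_rows(
  deltas=[
    [0.4,0,0,0,0,0,0],
    [0.4,0,0,0,0,0,0],
    [0.4,0,0,0,0,0,0],
    [0.4,0,0,-0.3,0,0,0],
    [0.4,0,0,-0.6,0,0,0],
    [0.4,0,0,-0.95,0,0,0],
    [0.4,0,0,-0.95,0,0,0],
    [0.4,0,0,-0.95,0,0,0],
  ],
)

```text
clock: 11.65
tcp_pos: [0.3814, 0.2209, 0.206]
orientation: [2.201, 2.237, 0.009]
contact_force: [1.2, 0.8, -0.5]
grip_width: 0.0342
```

Emit:
send_rows(
  deltas=[
    [1,-0.3,0.3,-0.3,0,0,0],
    [1,-0.5,0.6,-0.55,0,0,0],
    [1,-0.5,0.8,-0.55,0,0,0],
    [1,-0.5,0.8,-0.55,0,0,0],
    [1,-0.5,0.8,-0.55,0,0,0],
  ],
)

```text
clock: 12.07
tcp_pos: [0.5074, 0.142, 0.2861]
orientation: [2.21, 2.228, 0.005]
contact_force: [1.5, 0.3, 0.6]
grip_width: 0.0853
```

```bash
python3 - <<'E'
from h import *
st(); b=grab('wrist','w5.png'); grab('top','t5.png')
cv2.imwrite('pics/c8.png',b['pixels'][:,:,::-1])
E
```

```text
t 12.0667 p [0.5074 0.142  0.2861] xyaw 90.46 zax [ 4.5e-03 -1.0e-04 -1.0e+00] F [1.5 0.3 0.6] w 0.08526864943579632 q [ 0.13  0.21 -0.6   1.78  0.13  1.19 -0.5 ]
```

View pics/c8.png

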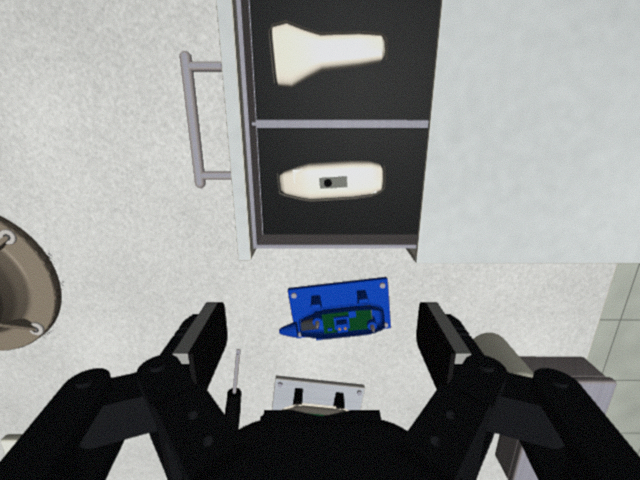

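Wrist view: the drawer is open. The wide fan-headed shell is in the far lane (272..385, 50). The slim shell with key pad is in the near lane, nose (278,182) and tail (384,180). Target = slim one. I measure it and the lower half by contour.

```bash
cat > seg.py <<'E'
from h import *
def blob(f,seed,thr,box):
    g=cv2.cvtColor(cv2.imread('pics/'+f),cv2.COLOR_BGR2GRAY); x0,y0,x1,y1=box
    m=np.zeros_like(g); m[y0:y1,x0:x1]=(g[y0:y1,x0:x1]>thr)*255
    m=cv2.morphologyEx(m,cv2.MORPH_CLOSE,np.ones((9,9)))
    n,l,s,c=cv2.connectedComponentsWithStats(m); k=l[seed[1],seed[0]]
    cnt=cv2.findContours((l==k).astype('uint8'),0,1)[0][0][:,0].astype(float); return cnt
def ends(f,cnt,z):
    P=px2w(f,cnt,z)[:,:2]; (c,sz,a)=cv2.minAreaRect(P.astype('float32')*1000)
    box=cv2.boxPoints((c,sz,a)); e=sorted([(np.linalg.norm(box[i]-box[(i+1)%4]),i) for i in range(4)])[-1][1]
    d=box[(e+1)%4]-box[e]; d=d if d[0]>0 else -d
    return np.array(c),np.array(sz),np.degrees(np.arctan2(d[1],d[0]))
E
python3 - <<'E'
from seg import *
K,rv,t=load('w5.png'); print('cam',-R.from_rotvec(rv).as_matrix().T@t, 'fwd',R.from_rotvec(rv).as_matrix()[2])
c=blob('w5.png',(300,182),120,(255,135,430,230)); print(c.min(0),c.max(0))
for z in(.069,.08,.091): print(z,*ends('w5.png',c,z))
g=cv2.imread('pics/t5.png')
print(w2px('t5.png',[[.49,.22,.07]]),w2px('t5.png',[[.55,.2,.07],[.43,.2,.07],[.498,-.222,.05]]))
cv2.imwrite('pics/c9.png',cv2.resize(g[120:300,130:420],None,fx=2.7,fy=2.7))
E
```

```text
cam [0.50623585 0.22379541 0.45323785] fwd [ 0.00702753 -0.32038871 -0.9472601 ]
[280. 162.] [382. 198.]
0.069 [519.57855225 162.85020447] [117.36207581  39.29959106] 3.8227718
0.08 [519.19671631 164.5949707 ] [114.00221252  38.17452621] 3.8227751
0.091 [518.81469727 166.33972168] [110.64237976  37.04944992] 3.8227935
[[182.61151794 251.62315492]] [[192.73225661 224.70445285]
 [190.65761484 279.12084015]
 [382.07278278 252.34685439]]
```

Emit:
send_rows(
  deltas=[
    [0.72,0.15,0.08,0.7,0,0,-0.518],
    [0.72,0.15,0.08,0.7,0,0,-0.518],
    [0.72,0.15,0.08,0.7,0,0,-0.518],
    [0.72,0.15,0.08,0.7,0,0,-0.518],
    [0.72,0.15,0.08,0.7,0,0,-0.518],
    [0.72,0.15,0.08,0.7,0,0,-0.518],
    [0.72,0.15,0.08,0.7,0,0,-0.518],
    [0.72,0.15,0.08,0.7,0,0,-0.518],
    [0.72,0.15,0.08,0.7,0,0,-0.518],
    [0.72,0.15,0.08,0.7,0,0,-0.518],
    [0.72,0.15,0.08,0.7,0,0,-0.518],
    [0.72,0.15,0.08,0.7,0,0,-0.518],
    [0.72,0.15,0.08,0.7,0,0,-0.518],
    [0.72,0.15,0.08,0.7,0,0,-0.518],
    [0.72,0.15,0.08,0.7,0,0,-0.518],
  ],
)

```text
clock: 13.42
tcp_pos: [0.5105, 0.1698, 0.1786]
orientation: [0.113, -3.137, 0.001]
contact_force: [-0.8, -0.1, 0.8]
grip_width: 0.0619
```

```bash
python3 - <<'E'
from seg import *
st(); d=grab('wrist','w6.png')
K,rv,t=load('w6.png'); print('cam',-R.from_rotvec(rv).as_matrix().T@t)
print(w2px('w6.png',[[.5195,.164,.09],[.46,.16,.07],[.58,.168,.07]]))
cv2.imwrite('pics/c10.png',d['pixels'][:,:,::-1])
E
```

```text
t 13.4167 p [0.5105 0.1698 0.1786] xyaw -175.87 zax [-2.4e-03 -5.0e-04 -1.0e+00] F [-0.8 -0.1  0.8] w 0.0619465692903716 q [ 0.29  0.43 -0.91  1.86  0.39  1.04  0.86]
cam [0.428998   0.16335295 0.34597949]
[[314.35639432 242.37858321]
 [314.70524114 165.12519788]
 [314.86136462 296.769578  ]]
```

View pics/c10.png

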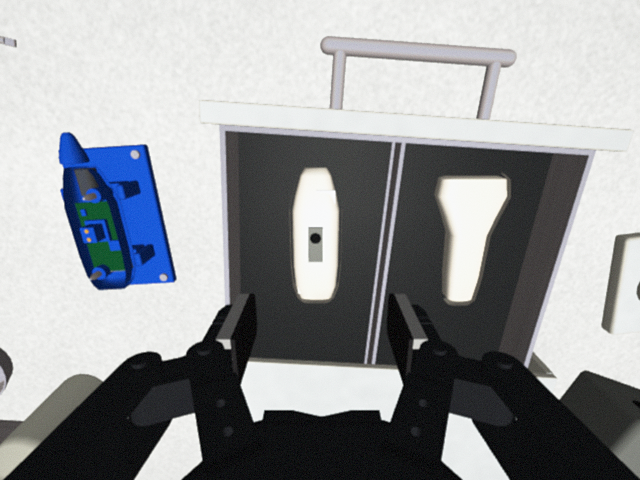

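Wrist view: slim shell at nose (316,167), tail (315,302), sides u≈292..339. The wide shell is in the right-hand lane. I refine its centre from these edges.

```bash
python3 - <<'E'
from seg import *
np.set_printoptions(precision=4,suppress=True)
g=cv2.cvtColor(cv2.imread('pics/w6.png'),cv2.COLOR_BGR2GRAY)
for v in(205,235,265): print(v,g[v,284:300],g[v,332:348])
print(g[158:176,316],g[294:310,316])
for v in(205,235,265): print(px2w('w6.png',[(291,v),(340,v)],.071).ravel())
print('nose',px2w('w6.png',[(316,166)],.069),'tail top',px2w('w6.png',[(316,302)],.069),px2w('w6.png',[(316,302)],.091))
E
```

```text
205 [ 63  61  64  61  64  62  71  61  74 123 185 220 233 240 244 246] [245 243 240 228 209 161 102  66  70  71  72  70  73  65  67  70]
235 [ 60  60  60  56  55  68  83  62  92 165 212 232 239 244 245 246] [247 246 243 239 230 189 126  73  62  68  59  61  63  65  63  63]
265 [ 57  56  53  48  56  55  67  82  68  95 178 224 235 241 246 246] [245 244 241 233 208 159  78  64  82  65  56  59  51  58  57  62]
[ 69  69  66  72  72  68  67  66  74 109 168 197 213 225 230 236 242 245] [246 245 246 245 245 209 121  84  88  64  54  49  47  52  48  52]
[0.4943 0.1422 0.071  0.4913 0.1834 0.071 ]
[0.5209 0.1434 0.071  0.5178 0.1858 0.071 ]
[0.5491 0.1446 0.071  0.546  0.1883 0.071 ]
nose [[0.4607 0.1611 0.069 ]] tail top [[0.586  0.1694 0.069 ]] [[0.5735 0.169  0.091 ]]
```

```bash
python3 - <<'E'
from h import *
print(delta([.520,.1645,.052],np.radians(183.86)))
E
```

```text
[-5.920e-02 -3.930e-02  8.455e-01 -1.000e-04 -6.000e-04  1.300e-03]
```

Emit:
send_rows(
  deltas=[
    [0.72,-0.059,0.039,0.1,0,0,0.001],
    [0.72,-0.059,-0.039,0.25,0,0,0.001],
    [0.72,-0.059,-0.039,0.4,0,0,0.001],
    [0.72,-0.059,-0.039,0.55,0,0,0.001],
    [0.72,-0.059,-0.039,0.65,0,0,0.001],
    [0.72,-0.059,-0.039,0.75,0,0,0.001],
    [0.72,-0.059,-0.039,0.75,0,0,0.001],
  ],
)

```text
clock: 14.05
tcp_pos: [0.5194, 0.1637, 0.0643]
orientation: [0.109, -3.135, 0.002]
contact_force: [-0.8, -0.5, 0.1]
grip_width: 0.0613
```

```bash
python3 - <<'E'
from h import *
st();print(delta([.520,.1645,.052],np.radians(183.86)))
E
```

```text
t 14.05 p [0.5194 0.1637 0.0643] xyaw -176.02 zax [-0.0045 -0.0017 -1.    ] F [-0.8 -0.5  0.1] w 0.06134491961941875 q [ 0.2   0.58 -0.8   1.94  0.55  0.86  0.74]
[-0.0048  0.0049  0.0823 -0.0004 -0.0015  0.0007]
```

Emit:
send_rows(
  deltas=[
    [0.72,-0.005,0.005,0.03,0,0,0],
    [0.72,-0.005,0.005,0.06,0,0,0],
    [0.72,-0.005,0.005,0.08,0,0,0],
    [0.72,-0.005,0.005,0.08,0,0,0],
    [0.3,-0.005,0.005,0.08,0,0,0],
    [0.3,-0.005,0.005,0.08,0,0,0],
    [0.3,-0.005,0.005,0.08,0,0,0],
    [0.3,-0.005,0.005,0.08,0,0,0],
    [0.3,-0.005,0.005,0.08,0,0,0],
  ],
  squeeze=60,
)

```text
clock: 14.8
tcp_pos: [0.5229, 0.1654, 0.0561]
orientation: [-0.111, 3.138, 0.0]
contact_force: [-0.7, -1.2, 5.4]
grip_width: 0.0416
```

```bash
python3 - <<'E'
from h import *
st()
E
```

```text
t 14.8 p [0.5229 0.1654 0.0561] xyaw -175.97 zax [ 1.5e-03  1.0e-04 -1.0e+00] F [-0.7 -1.2  5.4] w 0.04157985227002928 q [ 0.19  0.59 -0.79  1.94  0.57  0.84  0.73]
```

The grip is on the shell (41.6 mm) but the tips rest on the drawer floor. I re-grip about 5 mm higher so the tips stay above the seam.

Emit:
send_rows(
  deltas=[
    [0.62,0,0,0,0,0,0],
    [0.62,0,0,0,0,0,0],
    [0.62,0.01,0,-0.06,0,0,0],
    [0.62,0.01,0,-0.06,0,0,0],
    [0.3,0.01,0,-0.06,0,0,0],
    [0.3,0.01,0,-0.06,0,0,0],
    [0.3,0.01,0,-0.06,0,0,0],
    [0.3,0.01,0,-0.06,0,0,0],
    [0.3,0.01,0,-0.06,0,0,0],
  ],
  squeeze=60,
)

```text
clock: 15.55
tcp_pos: [0.5219, 0.1658, 0.0655]
orientation: [-0.111, 3.137, 0.001]
contact_force: [-1.1, -0.7, 11.0]
grip_width: 0.0254
```

```bash
python3 - <<'E'
from h import *
st()
E
```

```text
t 15.55 p [0.5219 0.1658 0.0655] xyaw -175.95 zax [ 2.5e-03  5.0e-04 -1.0e+00] F [-1.1 -0.7 11. ] w 0.02543206639822921 q [ 0.2   0.58 -0.81  1.94  0.55  0.85  0.74]
```

The pads slid off over the rounded top, so the true tip offset really is about +23 mm and the earlier grip was already high. I open, go down to about z 0.049 and grip again.

Emit:
send_rows(
  deltas=[
    [0.68,0,0,0,0,0,0],
    [0.68,0,0,0,0,0,0],
    [0.68,0,0,0,0,0,0],
    [0.68,0,0,0.05,0,0,0],
    [0.68,0,0,0.085,0,0,0],
    [0.68,0,0,0.085,0,0,0],
  ],
  squeeze=40,
)

```text
clock: 16.05
tcp_pos: [0.5197, 0.1646, 0.0498]
orientation: [0.111, -3.137, 0.001]
contact_force: [-0.6, -0.4, -1.0]
grip_width: 0.0577
```

```bash
python3 - <<'E'
from seg import *
np.set_printoptions(precision=4,suppress=True)
st(); d=grab('wrist','w7.png'); g=cv2.cvtColor(cv2.imread('pics/w7.png'),cv2.COLOR_BGR2GRAY)
print(w2px('w7.png',[[.4602,.1605,.069],[.52,.1645,.091]]))
c=w2px('w7.png',[[.4602,.1605,.069]])[0].astype(int)
print(c,g[c[1]-40:c[1]+24:2,c[0]])
cv2.imwrite('pics/c11.png',d['pixels'][:,:,::-1])
E
```

```text
t 16.05 p [0.5197 0.1646 0.0498] xyaw -175.94 zax [-0.0024 -0.0009 -1.    ] F [-0.6 -0.4 -1. ] w 0.057725497963064414 q [ 0.19  0.6  -0.79  1.95  0.57  0.83  0.72]
[[323.2744 178.2563]
 [322.7462 323.5117]]
[323 178] [ 67  64  63  61  58  63  67  62  66  64  56  60  62  60  61  57  61  57
  56  64  59  64  81 145 186 197 208 217 229 234 238 244]
```

Emit:
send_rows(
  deltas=[
    [0.68,0,0,0.02,0,0,0],
    [0.68,0,0,0.02,0,0,0],
    [0.3,0,0,0.02,0,0,0],
    [0.3,0,0,0.02,0,0,0],
    [0.3,0,0,0.02,0,0,0],
    [0.3,0,0,0.02,0,0,0],
    [0.3,0,0,0.02,0,0,0],
  ],
  squeeze=60,
)

```text
clock: 16.68
tcp_pos: [0.5211, 0.1654, 0.0487]
orientation: [-0.111, 3.139, 0.0]
contact_force: [-0.7, 0.7, 2.7]
grip_width: 0.0423
```

Emit:
send_rows(
  deltas=[
    [0.3,0,0,-0.1,0,0,0],
    [0.3,0,0,-0.2,0,0,0],
    [0.3,0,0,-0.3,0,0,0],
    [0.3,0,0,-0.3,0,0,0],
  ],
)

```text
clock: 17.02
tcp_pos: [0.5227, 0.1665, 0.0973]
orientation: [-0.111, 3.134, 0.003]
contact_force: [0.6, 1.4, -0.4]
grip_width: 0.0426
```

```bash
python3 - <<'E'
from h import *
st(); d=grab('wrist','w8.png')
g=cv2.cvtColor(cv2.imread('pics/w8.png'),cv2.COLOR_BGR2GRAY)
print(g[140:250:2,322])
E
```

```text
t 17.0167 p [0.5227 0.1665 0.0973] xyaw -175.94 zax [ 0.0051  0.0018 -1.    ] F [ 0.6  1.4 -0.4] w 0.04261670506665262 q [ 0.23  0.54 -0.84  1.92  0.51  0.9   0.78]
[ 64  58  66  64  61  59  61  57  58  64  62  61  64  64  65  55  56 180
 248 246 189 139 184 194 208 216 228 232 239 243 243 244 244 244 244 244
 245 244 244 245 245 244 243 244 243 244 244 245 244 244 245 244 245 246
 244]
```

The shell is held and lifted (width 42.6 mm, rim height about 0.117). Next I work out its offset in the tool and get a first estimate of the lower half from the dowels in the top picture.

```bash
python3 - <<'E'
from h import *
np.set_printoptions(precision=4,suppress=True)
for z in(.05,.06): 
    d=px2w('t1.png',[(388.6,231.6),(377,264.2)],z)[:,:2]; v=d[0]-d[1]
    yaw=np.arctan2(v[1],v[0])-np.arctan2(-16,76); c,s=np.cos(yaw),np.sin(yaw); M=np.array([[c,-s],[s,c]])
    print(z,d.ravel(),np.linalg.norm(v),np.degrees(yaw),d[1]-M@[-.034,.008],d[0]-M@[.042,-.008])
o=r.get_obs(); T=R.from_rotvec(o['orientation'])
n=px2w('w8.png',[(322,184)],o['tcp_pos'][2]+.0203)[0]; print('nose',n,T.inv().apply(n-o['tcp_pos']))
M=R.from_rotvec(load('w8.png')[1]); ci=-M.inv().apply(load('w8.png')[2]); print('cam in tool',T.inv().apply(ci-o['tcp_pos']),T.inv().apply(M.inv().as_matrix()[:,2]))
E
```

```text
0.05 [ 0.5451 -0.2363  0.4712 -0.2109] 0.07811591481677801 -7.130318957873013 [ 0.5039 -0.223 ] [ 0.5044 -0.2232]
0.06 [ 0.544  -0.2348  0.4708 -0.2096] 0.07743410257283848 -7.130318957873045 [ 0.5036 -0.2218] [ 0.5034 -0.2217]
nose [0.4656 0.162  0.1161] [ 0.0565  0.0001 -0.0205]
cam in tool [ 0.0818 -0.0003 -0.1686] [-0.3217  0.0005  0.9469]
```

Emit:
send_rows(
  deltas=[
    [0.3,0,0,-0.25,0,0,0],
    [0.3,0,0,-0.5,0,0,0],
    [0.3,0,-0.2,-0.68,0,0,0],
    [0.3,0,-0.45,-0.68,0,0,0],
    [0.3,0,-0.7,-0.68,0,0,0],
    [0.3,0,-0.9,-0.68,0,0,0],
    [0.3,0,-0.9,-0.68,0,0,0],
  ],
)

```text
clock: 17.65
tcp_pos: [0.5304, 0.022, 0.1945]
orientation: [0.095, -3.138, 0.007]
contact_force: [0.1, -0.4, -1.8]
grip_width: 0.0422
```

Emit:
send_rows(
  deltas=[
    [0.3,-0.05,-0.22,0,0,0,0.015],
    [0.3,-0.1,-0.44,0,0,0,0.03],
    [0.3,-0.17,-0.66,0,0,0,0.045],
    [0.3,-0.17,-0.9,0,0,0,0.062],
    [0.3,-0.17,-0.9,0,0,0,0.062],
    [0.3,-0.17,-0.9,0,0,0,0.062],
  ],
)

```text
clock: 18.15
tcp_pos: [0.5647, -0.105, 0.1946]
orientation: [-0.202, -3.134, 0.001]
contact_force: [0.2, 0.1, -0.7]
grip_width: 0.0423
```

```bash
python3 - <<'E'
from h import *
st(); print(delta([.603,-.234,.2],np.radians(172.9)))
E
```

```text
t 18.15 p [ 0.5647 -0.105   0.1946] xyaw 172.61 zax [-1.5e-03 -2.0e-04 -1.0e+00] F [ 0.2  0.1 -0.7] w 0.04234798830152239 q [ 0.7   0.44 -0.81  1.77  0.35  1.09  1.21]
[-3.635e-01 -8.202e-01 -3.620e-02 -1.000e-04 -5.000e-04 -1.600e-03]
```

Emit:
send_rows(
  deltas=[
    [0.3,-0.1,-0.2,-0.03,0,0,-0.002],
    [0.3,-0.2,-0.4,-0.03,0,0,-0.002],
    [0.3,-0.3,-0.6,-0.03,0,0,-0.002],
    [0.3,-0.36,-0.82,-0.03,0,0,-0.002],
    [0.3,-0.36,-0.82,-0.03,0,0,-0.002],
    [0.3,-0.36,-0.82,-0.03,0,0,-0.002],
    [0.3,-0.36,-0.82,-0.03,0,0,-0.002],
  ],
)

```text
clock: 18.73
tcp_pos: [0.6036, -0.2289, 0.1997]
orientation: [-0.181, -3.136, -0.002]
contact_force: [-0.1, 0.0, -1.2]
grip_width: 0.0423
```

```bash
python3 - <<'E'
from h import *
np.set_printoptions(precision=4,suppress=True)
st(); d=grab('wrist','w9.png'); np.save('pics/w9tcp.npy',np.r_[r.get_obs()['tcp_pos'],r.get_obs()['orientation']])
c,s=np.cos(np.radians(-7.1)),np.sin(np.radians(-7.1)); M=np.array([[c,-s,0],[s,c,0],[0,0,1]]); L=np.array([.5037,-.222,.05])
print(w2px('w9.png',[L+M@p for p in([-.06,0,0],[.06,0,0],[-.034,.008,.013],[.042,-.008,.013],[-.034,.008,0],[.042,-.008,0])]))
im=d['pixels'][:,:,::-1]; cv2.imwrite('pics/c12.png',cv2.resize(im[60:300,220:420],(500,600),interpolation=2)) 
E
```

```text
t 18.7333 p [ 0.6036 -0.2289  0.1997] xyaw 173.38 zax [-0.0004  0.0016 -1.    ] F [-0.1  0.  -1.2] w 0.04229541954701443 q [ 0.79  0.54 -0.76  1.6   0.39  1.16  1.41]
[[316.7467  24.9508]
 [316.2793 171.7424]
 [326.2706  57.2891]
 [307.1314 153.123 ]
 [326.0362  60.2158]
 [307.6809 151.9856]]
```

```bash
python3 - <<'E'
from h import *
im=cv2.imread('pics/w9.png'); cv2.imwrite('pics/c12.png',cv2.resize(im[0:200,250:390],(420,600),interpolation=2))
E
```

```text
(no output)
```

View pics/c12.png

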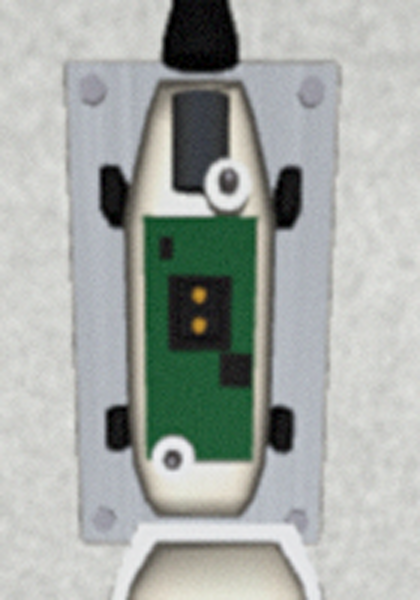

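Crop (3×, offset 250,0): front dowel boss at (325.6,61.5), rear at (307.3,153.3), lower nose rim v≈26.7, tail v≈171.7. All are within 1–2 px of my estimate. The held shell's nose rim shows at v≈174.3, centred at u≈322. I compute the offset from these.

```bash
python3 - <<'E'
from h import *
from scipy.optimize import least_squares
np.set_printoptions(precision=4,suppress=True)
a=np.load('pics/w9tcp.npy'); p=a[:3]; T=R.from_rotvec(a[3:])
for dz in(.016,.0203,.025):
    for v in(174.3,):
        n=px2w('w9.png',[(322,v)],p[2]+dz)[0]; print('nose tool',dz,T.inv().apply(n-p))
obs=np.array([[325.6,61.5],[307.3,153.0],[326,59.3],[317,26.7],[317,171.7]])
P=np.array([[-.034,.008,.0],[.042,-.008,.0],[-.034,.008,.013],[-.06,0,0],[.06,0,0]])
def f(x):
    q=R.from_euler('z',x[2]).apply(P)+[x[0],x[1],.05]; return (w2px('w9.png',q)-obs).ravel()
s=least_squares(f,[.5037,-.222,-.124]); print('lower',s.x[:2],np.degrees(s.x[2]),s.fun.reshape(-1,2))
print(load('w9.png')[0])
# held-shell edge columns
g=cv2.cvtColor(cv2.imread('pics/w9.png'),cv2.COLOR_BGR2GRAY)
print(g[166:190,322]); print(g[200,270:300],g[200,345:380])
E
```

```text
nose tool 0.016 [ 0.0609 -0.0009 -0.016 ]
nose tool 0.0203 [ 0.0615 -0.0009 -0.0203]
nose tool 0.025 [ 0.0622 -0.0009 -0.025 ]
lower [ 0.5047 -0.2221] -6.9901009246688375 [[ 0.3428  0.0181]
 [ 0.4717  0.1262]
 [ 0.1728 -0.6461]
 [-0.3992 -0.346 ]
 [-0.6039  1.1251]]
[[333.3431   0.     321.3833]
 [  0.     333.3431 237.2634]
 [  0.       0.       1.    ]]
[199 181 165 143 125 119 142 184 204 229 228 228 229 213 160 102 117 143
 165 164 167 171 180 183]
[208 209 211 211 215 217 210 203 203 204 201 206 204 203 202 191 178 221
 229 230 229 205 131 116 145 173 182 195 203 204] [210 208 202 191 172 152 134 173 225 232 229 222 185 168 202 205 208 207
 205 208 210 206 205 201 197 204 209 211 212 211 208 207 208 206 202]
```

```bash
python3 - <<'E'
from h import *
print(delta([.5059,-.2223,.075],np.radians(173.0)))
E
```

```text
[ 6.521e-01 -3.600e-02  8.328e-01  4.000e-04 -1.000e-04  2.500e-03]
```

Emit:
send_rows(
  deltas=[
    [0.3,0.2,-0.036,0,0,0,0.002],
    [0.3,0.4,-0.036,0.1,0,0,0.002],
    [0.3,0.55,-0.036,0.3,0,0,0.002],
    [0.3,0.652,-0.036,0.5,0,0,0.002],
    [0.3,0.652,-0.036,0.7,0,0,0.002],
    [0.3,0.652,-0.036,0.83,0,0,0.002],
    [0.3,0.652,-0.036,0.83,0,0,0.002],
    [0.3,0.652,-0.036,0.83,0,0,0.002],
    [0.3,0.652,-0.036,0.83,0,0,0.002],
    [0.3,0.652,-0.036,0.83,0,0,0.002],
  ],
)

```text
clock: 19.62
tcp_pos: [0.5075, -0.2245, 0.0772]
orientation: [0.193, 3.133, -0.001]
contact_force: [-0.7, 0.3, -1.2]
grip_width: 0.0424
```

```bash
python3 - <<'E'
from h import *
st(); print(delta([.5059,-.2223,.048],np.radians(173.0)))
grab('side','s10.png');grab('wrist','w10.png')
E
```

```text
t 19.6167 p [ 0.5075 -0.2245  0.0772] xyaw 172.96 zax [ 2.9e-03 -9.0e-04 -1.0e+00] F [-0.7  0.3 -1.2] w 0.042410465957919655 q [ 0.86  0.54 -0.72  1.92  0.47  0.85  1.34]
[ 0.0133  0.0134  0.1949 -0.0002  0.001  -0.0002]
```

The readings look noisy by 1–2 mm, so I average over a few before correcting.

```bash
cat >> h.py <<'E'
def avg(n=8):
    P=[];F=[];Y=[]
    for i in range(n):
        r.grab_frame('top'); o=r.get_obs(); P.append(o['tcp_pos']);F.append(o['contact_force']); M=R.from_rotvec(o['orientation']).as_matrix(); Y.append(np.degrees(np.arctan2(M[1,0],M[0,0])))
    P=np.array(P); print('avg p',P.mean(0).round(4),'sd',P.std(0).round(4),'F',np.mean(F,0).round(1),'yaw',np.round(np.mean(Y)%360,2),'t',o['clock'],'w',o['grip_width'])
    return P.mean(0),np.mean(Y)
E
python3 - <<'E'
from h import *
p,y=avg(); y=np.radians(y); d=np.array([.5059,-.2223,.048])-p
print((d@[np.cos(y),np.sin(y),0])/.15,(d@[np.sin(y),-np.cos(y),0])/.15,-d[2]/.15)
E
```

```text
avg p [ 0.5062 -0.2251  0.0759] sd [0.0003 0.     0.0004] F [ 0.3 -0.  -0.9] yaw 172.89 t 20.1167 w 0.042054989745693834
0.004214372277073535 0.01807623456754718 0.18604066485614995
```

```bash
python3 - <<'E'
from h import *
np.set_printoptions(precision=4,suppress=True)
o=r.get_obs(); grab('wrist','w11.png'); o2=r.get_obs()
for f,oo in(('w11.png',o),('w11.png',o2),):
    p=oo['tcp_pos'];T=R.from_rotvec(oo['orientation']);K,rv,t=load(f);M=R.from_rotvec(rv);ci=-M.inv().apply(t)
    print(p,ci,T.inv().apply(ci-p),(M*T).as_rotvec())
a=np.load('pics/w9tcp.npy');T=R.from_rotvec(a[3:]);K,rv,t=load('w9.png');M=R.from_rotvec(rv);ci=-M.inv().apply(t);print('w9',a[:3],ci,T.inv().apply(ci-a[:3]),(M*T).as_rotvec())
g=cv2.cvtColor(cv2.imread('pics/w11.png'),cv2.COLOR_BGR2GRAY)
print(g[100:200,322]); print(g[200,270:300],g[200,345:375]); print(g[110:200:10,290:356:3])
E
```

```text
[ 0.5059 -0.225   0.0755] [ 0.4243 -0.2154  0.2427] [ 0.0821 -0.0006 -0.1672] [ 0.256   0.2561 -1.5558]
[ 0.5058 -0.2249  0.0754] [ 0.4243 -0.2154  0.2427] [ 0.082  -0.0007 -0.1673] [ 0.256   0.2563 -1.5558]
w9 [ 0.6037 -0.2283  0.1999] [ 0.5221 -0.2203  0.3669] [ 0.0821 -0.0011 -0.167 ] [ 0.2558  0.2559 -1.557 ]
[182 177 184 181 188 175 125  44  13   3   0  18  12   3   7   5   5   0
  14  11  12   9   6  15  11  13  16  12  12  13  13  13  11  14  19  14
  18  17   7  11  15   8  11  21  10  16  16  16  10  17  16   8  13  20
  15  19  62 126 159 159 144 148 133  65  27  48  66  51  52  60  52  57
  47  80 143 206 212 213 207 194 142  89 105 128 140 145 149 157 160 164
 171 176 179 182 191 195 195 198 206 207]
[154 161 162 161 160 165 170 160 118  43   8  19  14  19  23  50 134 199
 210 212 209 186 110 104 128 152 164 176 181 183] [189 188 183 173 156 127 117 149 205 213 211 207 173  87  24   7   0   6
   2   2  14  26  13  27  26  14  18   9  34 102]
[[182 191 176 177 190 190 188 186 183 186  29   6   6  10  12 128 191 187
  188 183 192 192]
 [189 188 187 190 190 185 189 191 183   0   6   9  13   5  11  13  64 189
  181 181 190 182]
 [179 184 185 192 193 185 187 182   7  13   3  10  12  13  18   7   9  88
  178 182 187 184]
 [171 154 158 159 160 162 160   6   7  15  17  15  15  15  15   8  10   5
   85 161 157 164]
 [169 165 157 160 158 160  66  10  15   9  10  24  29  13  15  18   4  12
    7 158 163 159]
 [168 161 158 161 163 165 139 131 140 137 141 143 150 162 179 187 186 171
  140 160 159 157]
 [165 163 161 158 148 133 156 183  34  45  54  57  54  58  51  49  36 190
  180 139 109 162]
 [163 190 205 212 146 143 132 138 140 140 137 138 145 138 145 140 139 150
  213 209 179  86]
 [203 214  95 116 137 152 164 163 168 169 169 172 174 173 173 175 165 166
  152 107 209 209]]
```

```bash
python3 - <<'E'
from h import *
np.set_printoptions(precision=4,suppress=True)
rot=R.from_euler('z',-7.0,degrees=True)
for x in(.5037,.5047): print(w2px('w11.png',rot.apply([[-.06,0,0],[-.06,.0115,0],[-.06,-.0115,0],[-.086,0,-.01]])+[x,-.2221,.05]))
p=r.get_obs()['tcp_pos'];T=R.from_rotvec(r.get_obs()['orientation'])
for dz in(.018,.0203,.023):
  n=px2w('w11.png',[(321.8,174)],p[2]+dz)[0]; print(dz,T.inv().apply(n-p))
E
```

```text
[[326.89   160.9438]
 [347.1986 160.898 ]
 [306.5832 160.9897]
 [326.7568 112.5459]]
[[327.0994 162.7292]
 [347.3739 162.6835]
 [306.8268 162.7749]
 [326.9652 114.4015]]
0.018 [ 0.0612 -0.0005 -0.018 ]
0.0203 [ 0.0615 -0.0005 -0.0203]
0.023 [ 0.0619 -0.0005 -0.023 ]
```

Emit:
send_rows(
  deltas=[
    [0.3,0.005,0.021,0,0,0,0],
    [0.3,0.005,0.021,0.05,0,0,0],
    [0.3,0.005,0.021,0.1,0,0,0],
    [0.3,0.005,0.021,0.15,0,0,0],
    [0.3,0.005,0.021,0.19,0,0,0],
    [0.3,0.005,0.021,0.19,0,0,0],
    [0.3,0.005,0.021,0.19,0,0,0],
    [0.3,0.005,0.021,0.19,0,0,0],
    [0.3,0.005,0.021,0.19,0,0,0],
    [0.3,0.005,0.021,0.19,0,0,0],
  ],
)

```text
clock: 21.0
tcp_pos: [0.5059, -0.2218, 0.0473]
orientation: [0.195, 3.135, -0.0]
contact_force: [-0.1, 0.4, -1.1]
grip_width: 0.0425
```

```bash
python3 - <<'E'
from h import *
np.set_printoptions(precision=4,suppress=True)
st();p,y=avg(4); y=np.radians(y); d=np.array([.5056,-.2218,.040])-p
print((d@[np.cos(y),np.sin(y),0])/.15,(d@[np.sin(y),-np.cos(y),0])/.15,-d[2]/.15)
grab('wrist','w12.png'); g=cv2.cvtColor(cv2.imread('pics/w12.png'),cv2.COLOR_BGR2GRAY)
print(g[120:190,322]); print(w2px('w12.png',R.from_euler('z',-7,degrees=True).apply([-.06,0,0])+[.504,-.2221,.05]))
for v in(110,130,145): print(v,290+np.where(g[v,290:360]<60)[0][[0,-1]])
E
```

```text
t 21.0 p [ 0.5059 -0.2218  0.0473] xyaw 172.89 zax [ 0.0007 -0.0003 -1.    ] F [-0.1  0.4 -1.1] w 0.04245785184196034 q [ 0.83  0.58 -0.69  1.94  0.51  0.8   1.31]
avg p [ 0.5057 -0.2218  0.0472] sd [0.0001 0.     0.0001] F [-0.2  0.1 -0.7] yaw 172.89 t 21.2 w 0.04217778745011324
0.000685525965331937 6.110994506643082e-05 0.04785792009021263
[ 15   7   8   1  18  11  18   8  16  13  16  18  19  17  12  16  17  18
   8  16  18  15  15  14  14  21  12  21  18  14  11  21  24  16  15  23
  23  27  21  29  29  30  19  45 111 156 152 151 153 132  63  13  28  71
 141 200 206 202 205 187 135  90 102 120 136 139 145 147 152 161]
[[321.4318 168.9344]]
110 [312 330]
130 [306 336]
145 [301 341]
```

Held nose and cone are laterally aligned (u 321.8 against 321). I lower slowly over the dowel tips, watching the force.

Emit:
send_rows(
  deltas=[
    [0.3,0,0,0.015,0,0,0],
    [0.3,0,0,0.03,0,0,0],
    [0.3,0,0,0.045,0,0,0],
    [0.3,0,0,0.06,0,0,0],
    [0.3,0,0,0.06,0,0,0],
  ],
)

```text
clock: 21.67
tcp_pos: [0.5051, -0.2216, 0.0373]
orientation: [-0.195, -3.135, -0.0]
contact_force: [-1.5, 0.1, -0.9]
grip_width: 0.0422
```

Emit:
send_rows(
  deltas=[
    [0.3,0,0,0.01,0,0,0],
    [0.3,0,0,0.02,0,0,0],
    [0.3,0,0,0.03,0,0,0],
    [0.3,0,0,0.03,0,0,0],
  ],
)

```text
clock: 22.0
tcp_pos: [0.5056, -0.2217, 0.0334]
orientation: [-0.195, -3.136, 0.0]
contact_force: [-1.5, 0.1, 3.5]
grip_width: 0.0428
```

```bash
python3 - <<'E'
from h import *
avg(3)
E
```

```text
avg p [ 0.5056 -0.2217  0.0336] sd [0. 0. 0.] F [-0.6 -0.1  2.9] yaw 172.9 t 22.15 w 0.04218990492000133
```

Dowels entered with no force, and the spring block met just where expected (rim about 4 mm open). Next I press down.

Emit:
send_rows(
  deltas=[
    [0.3,0,0,0.01,0,0,0],
    [0.3,0,0,0.02,0,0,0],
    [0.3,0,0,0.03,0,0,0],
    [0.3,0,0,0.04,0,0,0],
    [0.3,0,0,0.04,0,0,0],
  ],
  squeeze=80,
)

```text
clock: 22.57
tcp_pos: [0.5056, -0.2218, 0.0298]
orientation: [-0.195, -3.135, 0.003]
contact_force: [-10.6, 2.4, 29.5]
grip_width: 0.0413
```

Emit:
send_rows(
  deltas=[
    [0.3,0,0,0.01,0,0,0],
    [0.3,0,0,0.02,0,0,0],
    [0.3,0,0,0.03,0,0,0],
    [0.3,0,0,0.03,0,0,0],
  ],
)

```text
clock: 22.9
tcp_pos: [0.5057, -0.2219, 0.0296]
orientation: [-0.195, -3.134, 0.009]
contact_force: [-27.8, 6.2, 75.9]
grip_width: 0.0415
```

```bash
python3 - <<'E'
from h import *
avg(3)
E
```

```text
avg p [ 0.5057 -0.2219  0.0296] sd [0. 0. 0.] F [-26.7   5.2  75.8] yaw 172.87 t 23.05 w 0.04175952064617632
```

Seated at z 0.0296, exactly the predicted shut height, but at 76 N it is pressed too hard. I back off to about 20 N.

Emit:
send_rows(
  deltas=[
    [0.3,0,0,-0.01,0,0,0],
    [0.3,0,0,-0.02,0,0,0],
    [0.3,0,0,-0.03,0,0,0],
    [0.3,0,0,-0.034,0,0,0],
    [0.3,0,0,-0.034,0,0,0],
  ],
)

```text
clock: 23.47
tcp_pos: [0.5057, -0.2218, 0.0298]
orientation: [0.195, 3.135, -0.002]
contact_force: [-7.7, 1.4, 21.3]
grip_width: 0.0416
```

```bash
python3 - <<'E'
from h import *
avg(3); st(); o=r.get_obs(); print(np.round(o['moment'],2))
grab('side','s13.png'); grab('wrist','w13.png'); g=cv2.cvtColor(cv2.imread('pics/w13.png'),cv2.COLOR_BGR2GRAY); print(g[150:190,322])
E
```

```text
avg p [ 0.5056 -0.2218  0.0298] sd [0. 0. 0.] F [-8.4  2.5 23.4] yaw 172.89 t 23.6167 w 0.04194170456484399
t 23.6167 p [ 0.5057 -0.2218  0.0298] xyaw 172.89 zax [-1.0e-04 -1.6e-03 -1.0e+00] F [-8.6  2.6 23.7] w 0.04194170456484399 q [ 0.82  0.6  -0.67  1.95  0.53  0.77  1.28]
[ 0.49  1.78 -0.01]
[ 21  13  17   9  14  16  24  15  20  16  20  19  21  25  16  24  20  25
  68 124 149 148 146 161 175 197 200 203 201 189 135  83  96 125 135 137
 144 150 156 157]
```

Pressing with about 23 N at a steady shut height, and the dark gap at the nose in the wrist picture is gone. I hand in.

```bash
python3 - <<'E'
from h import *
avg(2); print(r.hand_in()); st()
E
```

```text
avg p [ 0.5057 -0.2218  0.0298] sd [0. 0. 0.] F [-8.3  1.  22.8] yaw 172.89 t 23.8167 w 0.04187027771665743
the job is handed in; nothing more can be done
None
the job is handed in; nothing more can be done
```

I pulled the drawer open about 17 cm and took the slim upper half-shell out. I set it nose to nose on the grey cradle's dowels, pressed it shut and handed in at 23.8 s with the gripper still holding it down. No verdict was reported.

**Last checks**
- **Dowels:** they went in without force, and the spring block met the shell at about 4 mm open, as described.
- **Seam height:** the tool stopped at z 0.0298 m. That puts the rim at about 50 mm, the seam height. It moved only 0.2 mm between 76 N and 23 N of push, which points to a solid seat.
- **Hold at hand-in:** about 23 N downward, with the grip at 41.9 mm.
- **Nose gap:** the dark gap at the nose is gone in the last wrist picture. I did not see the tail seam directly; I inferred it from the seat height.
- **Wide half-shell:** it was in its lane when last viewed, before I lifted the slim one, and I did not touch it.

**What went wrong or disagreed**
- **Fingertip height:** the true fingertips sit about 34 mm higher than the stated tool geometry implies. This cost one missed grip on the drawer handle, a few re-grips there and one slipped grip on the shell.
- **Drawer contact:** during one low handle grip the finger linkage pressed the drawer front; the tool read up to about 23 N.
- **Over-press:** while pressing shut, the push briefly reached about 76 N before I backed off.
- **Sideways force:** about 8 N along x remained at the end. I left it, because the position was steady.

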